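# Slide the tall label roll into the roll reader

### The job

Push the tall narrow paper roll across the bench, low on its body so that it slides standing up, in between the two aluminium rails of the grey roll reader until it stands upright gently against the reader's black rubber pad. Only push it: do not lift it, tip it or ram it hard against the pad or the rails, and do not disturb the other loose things on the bench. Leave it standing there and take the hand away.

Things in the scene. Friction and masses are not known exactly. Their poses are not given: they have to be found in the camera images.
- tall_roll: The tall narrow roll to push: white paper cylinder standing on end, diameter 50 mm, height 160 mm, 0.25 to 0.5 kg, cardboard core in its top. Origin: centre of its underside, on the bench; z up along it. Bench friction 0.45 to 0.66: it tips if pushed higher than about 35 mm, so push within 20 mm of the bench, leaning the gripper back about 30 degrees to keep its body off the roll's top.
- reader: The fixed roll reader: grey box 150 mm wide, 90 deep, 150 high, with two low rails before it. Origin: on the bench, where the centre of the roll's underside belongs when it touches the pad. y axis level, out of the dock's mouth (world +y within 15 degrees); x across; z up. The rubber pad's face (66 mm wide, 70 high) is at y = -25 mm; the grey box spans y = -31 to -121 mm.
- reader_mouth (a point): Middle of the dock's mouth, on the bench, 80 mm out along the reader's y axis from the seat; axes as the reader's. The aluminium rails are 6 mm thick, 30 mm high; inner faces are 70 mm apart and parallel from the pad to 60 mm inside this point, then flare out at 30 degrees each side to a mouth about 135 mm wide here.
- label_roll_a: A short wide paper roll standing on end near the tall roll (either may be the nearer to the robot), diameter 76 mm, height 50 mm, loose; to be left alone. Origin: centre of its underside.
- label_roll_b: A second short wide paper roll, diameter 76 mm, height 50 mm, loose, on the far side of the bench; to be left alone. Origin: centre of its underside.
- tape_roll: A clear ring of packing tape lying flat on the left, outer diameter 96 mm, height 48 mm, loose; to be left alone. Origin: centre of its underside.
- marker: A marker pen lying along its y axis on the near side, about 133 mm long and 16 mm thick, loose; to be left alone. Origin: on its underside, near its middle.
- scraper: A grey hand scraper with a steel blade lying along its x axis on the left, 150 mm long, 50 mm wide, 18 mm high, loose; to be left alone. Origin: on its underside, near its middle.
- scanner: A black hand-held scanner lying on the right behind the reader, about 190 mm long along its y axis, 60 mm wide, 45 mm high, loose; to be left alone. Origin: on the underside of its head.
Things that resemble listed ones, but are neither listed nor needed, are in the scene too. There is more than one size of the reader; the one meant has the size given above.

How it is judged:
At the end, for the whole second after the job is handed in: The tall roll stands upright (within 0.08 rad) and at rest on the bench between the rails, within 6 mm of touching the rubber pad (y of tall_roll in the frame of reader between -0.006 and 0.006 m and x of tall_roll in the frame of reader between -0.014 and 0.014 m and angle between tall_roll's own z axis and vertical below 0.08 rad and height (world z) of tall_roll below 0.005 m and linear speed of tall_roll below 0.02 m/s).
It fails at once if the tall roll is rammed against the reader with over 40 N (contact force between tall_roll and reader above 40 N).
It fails at once if the tall roll is tipped or rocked by more than 0.3 rad (angle between tall_roll's own z axis and vertical above 0.3 rad).
It fails at once if the tall roll is lifted off the bench (height (world z) of tall_roll above 0.01 m).
It fails at once if another loose thing on the bench is shifted by more than 20 mm (distance of any of label_roll_a, label_roll_b, tape_roll, marker, scraper, scanner from where it was at the start of the episode above 0.02 m).
It also fails if it takes over 64 s, if anything falls off the work surface, if the arm or the gripper's body presses on something with over 40 N, if the wrist force passes 120 N, or if a joint passes its speed limit or range.

### The arm

A 6-joint arm with a two-finger parallel gripper is mounted at the origin on the work surface. World frame = base frame: x ahead of the robot, y to its left, z up, the work surface at z = 0. Lengths are in m, angles in rad, forces in N, time in s.
With the tool pointing down it reaches from about 0.25 to 0.775 m from the base axis. Payload 4 kg.
Tool frame: the origin (TCP) lies on the centre line of the jaws, within the pads' length; the fingertips stand 8 mm ahead of it and the grasp point (between the pads) lies 11 mm behind it; y points along the fingers, x is the direction in which the jaws open and shut, and the axes are right-handed (so a half turn about y gives the same grasp; the last joint's range is limited). The gripper opens to 94 mm and grips with 3 to 60 N. Pads are 16 mm wide; open, the fingers measure 119 mm over their backs; the gripper's body (75 mm by 177 mm) begins 78 mm behind the grasp point.
Start: joints at [-1.303, 0.087, 1.371, -0, 1.684, -0.103], TCP at [0.199, -0.513, 0.214] pointing down, gripper open.
Joint ranges: [-3.1, 3.1], [-0.76, 2.03], [0.27, 2.55], [-1.08, 4.22], [0.17, 2.65], [-2.57, 2.57]. Speed limits (rad/s): [2.79, 2.79, 3.14, 3.14, 3.14, 3.14].

### API

Orientations are given as [roll, pitch, yaw] about the fixed x, y, z axes, in that order (R = Rz(yaw) Ry(pitch) Rx(roll)).
In Python, from bench import robot gives the robot as it stands.
- The arm moves only by the tool step_arm, never from a script. Its argument "commands" is a list of rows, each an object with "xyz": the shift along the world's x, y, z in m, a list of three; "twist": the turn, a rotation vector about the world's x, y, z in degrees, a list of three. In form: [{"xyz": [tx, ty, tz], "twist": [ax, ay, az]}, ...]. A call has 1 to 12 rows; each row is the pose to reach, as a shift and turn from the pose commanded when the call began; what a row does not reach only later rows make up. A row lasts 1/12 s, in which the tool goes at most 41.7 mm and 7.16 degrees, less where a joint would pass 70% of its speed; a pose out of reach is approached as far as the arm can. A call with a gripper value outside its range is refused whole. "fingers" is the closure in counts, from 0 (fully open) to 255 (shut), set as the call begins (left out, the last holds). The fingers move at their own pace and stop on an object; the grip force is fixed at half the most. Time passes only in rows, so rows that repeat a pose let the fingers close. It gives the time, the measured TCP pose, the force and the opening at its end, in the units of the state.
- robot.get_obs(): the state, without advancing time (a new reading comes with each control period).
- robot.snapshot(name): name is "scene" or "top" or "wrist"; returns (picture, depth): 420x560x3 uint8, red, green, blue; 420x560 float32, m along the optical axis (not along the pixel's ray), 0 where there is no reading.
- robot.camera_info(name): a dict with "fx", "fy", "cx", "cy" (pixels), "R" (3x3) and "t" (3): a world point X has camera coordinates R X + t. Camera axes: x right, y down, z forward; pixel columns grow to the right and rows downward; lengths in m; the calibration is good to about 2 mm. A picture is of the moment at which its call begins: read the wrist's pose just before it. camera_info takes no time and is no camera call; for the wrist camera it gives the pose at the moment of the call.
- robot.close_job(): hands the job in, once; it reports no verdict.
The state is a dict: "time": time; "joint_positions": joint angles; "qvel": joint speeds; "joint_torque": joint torques, N m; "tool_pos": TCP position; "ee_rot": TCP orientation; "wrist_force": force on the tool from outside, world axes, zero at the start; "wrist_torque": the same for the moment, N m; "width": finger opening in m.
Only numpy, scipy, OpenCV 4.12 (cv2) and the standard library are available. Lean on these libraries where they do the work, as an engineer would, in place of code of your own. Each camera call takes 0.05 s, during which the arm holds its last target.

## Working session

There is one attempt and no reset: what is moved stays moved. The work goes in short steps, Python scripts to look and compute and a tool call to move; the robot and the scene stay as the last step left them, time stands still between calls to the robot, and variables do not carry over. Pictures are saved under pics/ and viewed, and the job is handed in when it is done.

Besides the shell and the picture viewer there is one more tool, called after "Emit:" as a command line: name --argument value ..., lists and objects as JSON in quotes. step_arm: Moves the arm, as the interface text tells. Its arguments: {"type":"object","properties":{"commands":{"type":"array"},"fingers":{"type":"number"}},"required":["commands"]}

```bash
mkdir -p pics; python3 - <<'E'
from bench import robot
import cv2,numpy as np
for n in ["scene","top"]:
    p,d=robot.snapshot(n); cv2.imwrite(f"pics/{n}0.png",p[:,:,::-1]); np.savez(f"{n}0.npz",p=p,d=d,**robot.camera_info(n))
    print(n,robot.camera_info(n))
print(robot.get_obs())
E
```

```text
scene {'fx': 386.29944379794523, 'fy': 386.29944379794523, 'cx': 280.9378478864662, 'cy': 209.18836186486476, 'R': array([[-0.84793819,  0.52996737,  0.01163682],
       [ 0.45468741,  0.73842612, -0.49798215],
       [-0.27250722, -0.41696697, -0.8671092 ]]), 't': array([ 0.47881616, -0.23743513,  1.17664683])}
top {'fx': 393.5825116305219, 'fy': 393.5825116305219, 'cx': 281.5246548057883, 'cy': 212.29458788259134, 'R': array([[ 0.02310697, -0.99972864, -0.00295306],
       [-0.98448714, -0.0222406 , -0.17404147],
       [ 0.17392856,  0.00692882, -0.9847339 ]]), 't': array([-0.03152181,  0.57164334,  0.90114529])}
{'time': 0.1, 'joint_positions': array([-1.30309873e+00,  8.78847657e-02,  1.37206709e+00,  7.99710930e-06,
        1.68357958e+00, -1.03104827e-01]), 'qvel': array([ 8.71739212e-04, -1.43615291e-03, -3.71810426e-03, -1.58766704e-03,
        3.86118899e-04, -2.29909631e-05]), 'joint_torque': array([ 1.59794588e-03, -3.41253734e+01, -3.03300691e+01,  7.19425525e-02,
        3.04585544e-02, -1.02465826e-04]), 'tool_pos': array([ 0.19917332, -0.51217589,  0.21243746]), 'ee_rot': array([-1.57058888,  0.00192767, -1.19999281]), 'wrist_force': array([-0.57188447,  0.43810796,  0.04674751]), 'wrist_torque': array([ 0.05793844,  0.04888632, -0.01044993]), 'width': 0.09388626958344248}
```

View pics/scene0.png

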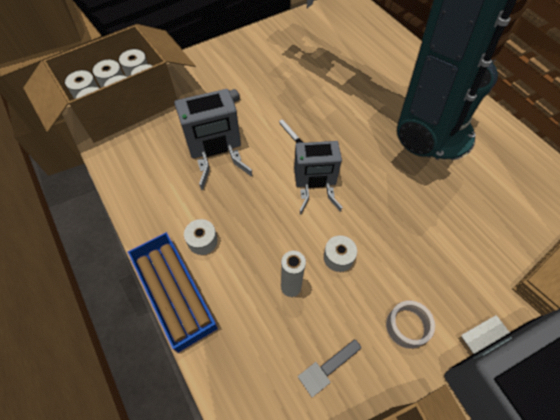

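View pics/top0.png

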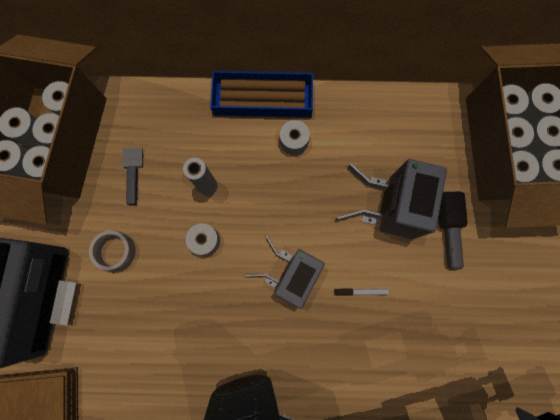

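Two readers: the large one at top px (412,200) and the small one at top px (300,278). I'll measure both from depth, along with the rolls.

```bash
cat > h.py <<'E'
import numpy as np,cv2
def cloud(z):
    d=z['d'];v,u=np.mgrid[:d.shape[0],:d.shape[1]]
    c=np.stack([(u-z['cx'])/z['fx']*d,(v-z['cy'])/z['fy']*d,d],-1)
    w=(c-z['t'])@z['R']; w[d<=0]=np.nan; return w
def proj(z,X):
    c=np.asarray(X)@z['R'].T+z['t']; return np.stack([z['fx']*c[...,0]/c[...,2]+z['cx'],z['fy']*c[...,1]/c[...,2]+z['cy']],-1)
E
python3 - <<'E'
from h import *
z=np.load('top0.npz');w=cloud(z);s=np.load('scene0.npz');ws=cloud(s)
for n,(u,v) in dict(big=(424,195),small=(304,280),tall=(195,162),la=(194,238),lb=(286,136),tape=(95,252),bench=(240,200),marker=(360,292),scr=(132,190),scan=(455,240)).items(): print(n,w[v,u].round(3))
# top faces
for n,(u0,u1,v0,v1) in dict(big=(370,460,150,250),small=(265,335,240,315)).items():
    P=w[v0:v1,u0:u1].reshape(-1,3);P=P[~np.isnan(P[:,2])]
    zt=np.percentile(P[:,2],90);T=P[abs(P[:,2]-zt)<.006]
    r=cv2.minAreaRect(T[:,:2].astype(np.float32)*1000);print(n,zt,len(T),r)
for nm,W in(('top',w),('scene',ws)):
  for n,c,h,R in(('tall',None,.16,0),):
    P=W.reshape(-1,3);m=(abs(P[:,2]-.16)<.008)
    P=P[m];print(nm,len(P))
    (x,y)=w[162,195,:2]
    Q=P[np.hypot(P[:,0]-x,P[:,1]-y)<.06];print(Q.mean(0),cv2.minEnclosingCircle(Q[:,:2].astype(np.float32)))
  P=W.reshape(-1,3)
  for n,(u,v) in dict(la=(194,238),lb=(286,136)).items():
    x,y=w[v,u,:2];Q=P[(abs(P[:,2]-.05)<.006)&(np.hypot(P[:,0]-x,P[:,1]-y)<.07)]
    print(n,cv2.minEnclosingCircle(Q[:,:2].astype(np.float32)))
p=z['p'][:,:,::-1]
cv2.imwrite('pics/c1.png',cv2.resize(p[130:260,160:470],None,fx=2.5,fy=2.5,interpolation=cv2.INTER_CUBIC))
E
```

```text
big [ 0.599 -0.327  0.154]
small [ 0.412 -0.071  0.118]
tall [0.659 0.171 0.164]
la [0.505 0.189 0.05 ]
lb [ 0.767 -0.025  0.05 ]
tape [0.467 0.431 0.034]
bench [0.61  0.089 0.001]
marker [ 0.387 -0.212  0.016]
scr [0.627 0.361 0.018]
scan [ 0.517 -0.442  0.03 ]
big 0.1525549956713555 2682 ((600.42626953125, -321.9273681640625), (89.30229949951172, 149.72523498535156), 77.49894714355469)
small 0.11636179953278203 1619 ((415.0509948730469, -61.06745147705078), (68.0550765991211, 113.7238998413086), 62.73160171508789)
top 6108
[0.64460153 0.17282985 0.16073117] ((0.6457252502441406, 0.17340661585330963), 0.025206666439771652)
la ((0.504160463809967, 0.1722862422466278), 0.038136810064315796)
lb ((0.7718567252159119, -0.044913556426763535), 0.038915377110242844)
scene 3987
[0.64910332 0.17632662 0.15951398] ((0.647861123085022, 0.17538368701934814), 0.025251496583223343)
la ((0.5069104433059692, 0.1740717738866806), 0.038623277097940445)
lb ((0.7745111584663391, -0.04398563131690025), 0.03916362673044205)
```

View pics/c1.png

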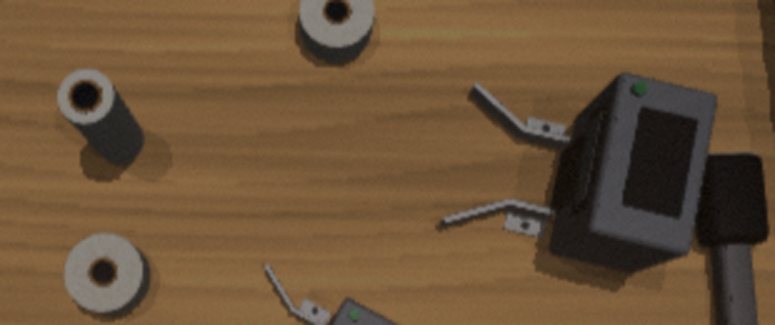

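The big reader's top measures 150 x 89 mm at 152 mm high, so it is the one meant. The small one is 114 x 68 x 116 mm. The crop shows the big one's rails opening left towards +y. Next I'll refine its pose using both cameras and the rails.

```bash
python3 - <<'E'
from h import *
for n in('top','scene'):
    z=np.load(n+'0.npz');w=cloud(z);P=w.reshape(-1,3)
    Q=P[(abs(P[:,2]-.151)<.006)&(np.hypot(P[:,0]-.6,P[:,1]+.322)<.11)]
    (c,s,a)=cv2.minAreaRect(Q[:,:2].astype(np.float32)*1000);
    print(n,c,s,a)
    if s[0]>s[1]: a+=90
    if a>120:a-=180
    yr=np.array([np.cos(np.radians(a)),np.sin(np.radians(a))]);xr=np.array([yr[1],-yr[0]])
    seat=np.array(c)/1000+.076*yr;print(' seat',seat,'yaw',a-90)
    L=(P[:,:2]-seat);X=L@xr;Y=L@yr
    m=(P[:,2]>.012)&(P[:,2]<.036)&(Y>0)&(Y<.1)&(abs(X)<.09)
    t=m&(P[:,2]>.026)
    for k in np.arange(0,.09,.01):
        q=t&(abs(Y-k)<.005);print('  y%.2f'%k,'L',X[q&(X<0)].max(initial=-9).round(4),X[q&(X<0)].min(initial=9).round(4),'R',X[q&(X>0)].min(initial=9).round(4),X[q&(X>0)].max(initial=-9).round(4))
E
```

```text
top (600.43896484375, -321.9422912597656) (90.3698501586914, 149.6486053466797) 77.61182403564453
 seat [ 0.61674353 -0.24771183] yaw -12.388175964355469
  y0.00 L -0.0349 -0.0394 R 0.0367 0.0416
  y0.01 L -0.0339 -0.0399 R 0.0361 0.042
  y0.02 L -0.0351 -0.0421 R 0.0357 0.0428
  y0.03 L -0.0371 -0.0471 R 0.0384 0.0498
  y0.04 L -0.0455 -0.0542 R 0.044 0.0566
  y0.05 L -0.0502 -0.059 R 0.0521 0.0608
  y0.06 L -0.0551 -0.0647 R 0.0563 0.0656
  y0.07 L -0.0596 -0.0701 R 0.0639 0.0736
  y0.08 L -0.0675 -0.0726 R 0.0692 0.0744
scene (604.1354370117188, -320.1763000488281) (92.67731475830078, 148.0226593017578) 77.18925476074219
 seat [ 0.62098702 -0.24606811] yaw -12.810745239257812
  y0.00 L -0.035 -0.0407 R 0.0365 0.04
  y0.01 L -0.0355 -0.0397 R 0.0355 0.0407
  y0.02 L -0.0358 -0.042 R 0.0354 0.0414
  y0.03 L -0.0373 -0.0499 R 0.0405 0.0479
  y0.04 L -0.0454 -0.0526 R 0.0447 0.0555
  y0.05 L -0.0511 -0.0588 R 0.0503 0.0604
  y0.06 L -0.0574 -0.0665 R 0.056 0.0652
  y0.07 L -0.0628 -0.0724 R 0.0609 0.07
  y0.08 L -0.0686 -0.0712 R 0.0682 0.0715
```

Emit:
step_arm --commands '[{"xyz": [0,0,0.08],"twist": [0,0,0]},{"xyz": [0.03,0.04,0.1],"twist": [0,0,7]},{"xyz": [0.05,0.08,0.1],"twist": [0,0,14]},{"xyz": [0.07,0.12,0.1],"twist": [0,0,21]},{"xyz": [0.09,0.16,0.1],"twist": [0,0,28]},{"xyz": [0.11,0.2,0.1],"twist": [0,0,35]},{"xyz": [0.13,0.24,0.1],"twist": [0,0,42]},{"xyz": [0.15,0.28,0.1],"twist": [0,0,49]},{"xyz": [0.16,0.31,0.1],"twist": [0,0,56]},{"xyz": [0.18,0.35,0.1],"twist": [0,0,63]},{"xyz": [0.2,0.38,0.1],"twist": [0,0,68.75]},{"xyz": [0.2,0.38,0.1],"twist": [0,0,68.75]}]' --fingers 170

```text
time: 1.1
tool_pos: [0.3998, -0.1298, 0.3134]
ee_rot: [-1.57, -0.001, 0.005]
wrist_force: [0.7, -0.8, -0.3]
width: 0.0312
```

Emit:
step_arm --commands '[{"xyz": [0.02,0.04,0],"twist": [0,0,0]},{"xyz": [0.04,0.08,0],"twist": [0,0,0]},{"xyz": [0.06,0.11,0],"twist": [-3,0,0]},{"xyz": [0.08,0.15,0],"twist": [-6,0,0]},{"xyz": [0.1,0.19,0],"twist": [-9,0,0]},{"xyz": [0.12,0.23,0],"twist": [-12,0,0]},{"xyz": [0.14,0.26,0],"twist": [-15,0,0]},{"xyz": [0.16,0.3,0],"twist": [-18,0,0]},{"xyz": [0.18,0.34,0],"twist": [-21,0,0]},{"xyz": [0.2,0.38,0],"twist": [-25,0,0]},{"xyz": [0.225,0.4,-0.03],"twist": [-30,0,0]},{"xyz": [0.247,0.4,-0.05],"twist": [-30,0,0]}]'

```text
time: 2.1
tool_pos: [0.6452, 0.2758, 0.2602]
ee_rot: [-2.096, 0.002, 0.011]
wrist_force: [1.7, -0.2, -0.7]
width: 0.0311
```

Emit:
step_arm --commands '[{"xyz": [0,0,0],"twist": [0,0,0]},{"xyz": [0,0,0],"twist": [0,0,0]}]'

```text
time: 2.27
tool_pos: [0.6463, 0.268, 0.2548]
ee_rot: [-2.101, 0.012, 0.001]
wrist_force: [1.2, 1.2, 1.2]
width: 0.0315
```

Emit:
step_arm --commands '[{"xyz": [0,0,-0.035],"twist": [0,0,0]},{"xyz": [0,0,-0.07],"twist": [0,0,0]},{"xyz": [0,0,-0.1],"twist": [0,0,0]},{"xyz": [0,0,-0.13],"twist": [0,0,0]},{"xyz": [0,0,-0.16],"twist": [0,0,0]},{"xyz": [0,0,-0.19],"twist": [0,0,0]},{"xyz": [0,0,-0.205],"twist": [0,0,0]},{"xyz": [0,0,-0.205],"twist": [0,0,0]},{"xyz": [0,0,-0.205],"twist": [0,0,0]},{"xyz": [0,0,-0.205],"twist": [0,0,0]}]'

```text
time: 3.1
tool_pos: [0.6477, 0.2676, 0.0628]
ee_rot: [-2.092, -0.006, -0.001]
wrist_force: [0.4, 0.2, -0.3]
width: 0.0311
```

```bash
python3 - <<'E'
from bench import robot
import cv2,numpy as np
for i in range(2):
  for n in ["scene","top","wrist"]:
    o=robot.get_obs();print(o['tool_pos'].round(4),o['ee_rot'].round(3),o['wrist_force'].round(1))
    if i==0:
      c=robot.camera_info(n);p,d=robot.snapshot(n); cv2.imwrite(f"pics/{n}1.png",p[:,:,::-1]); np.savez(f"{n}1.npz",p=p,d=d,**c)
t=cv2.imread('pics/top1.png')[110:270,100:320];s=cv2.imread('pics/scene1.png')[200:360,190:410]
cv2.imwrite('pics/c2.png',cv2.resize(np.hstack([t,s]),None,fx=1.8,fy=1.8,interpolation=cv2.INTER_CUBIC))
E
```

```text
[0.6477 0.2676 0.0628] [-2.092e+00 -6.000e-03 -1.000e-03] [ 0.4  0.2 -0.3]
[0.6479 0.2679 0.0628] [-2.092 -0.006 -0.   ] [-0.1 -0.2  0.8]
[0.6478 0.268  0.0625] [-2.092 -0.006 -0.   ] [0.1 0.  0.5]
[0.6476 0.268  0.0618] [-2.092 -0.005 -0.   ] [-0.1 -0.   0.1]
[0.6476 0.268  0.0618] [-2.092 -0.005 -0.   ] [-0.1 -0.   0.1]
[0.6476 0.268  0.0618] [-2.092 -0.005 -0.   ] [-0.1 -0.   0.1]
```

View pics/c2.png

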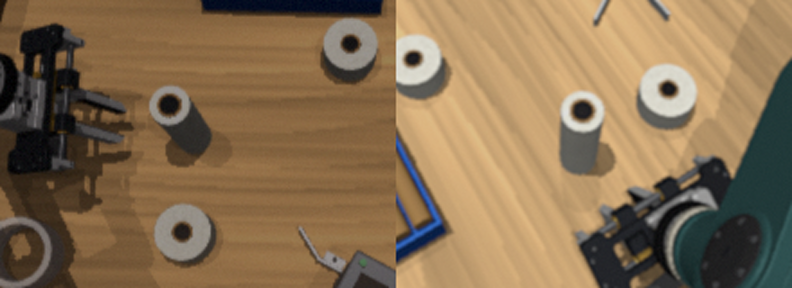

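View pics/wrist1.png

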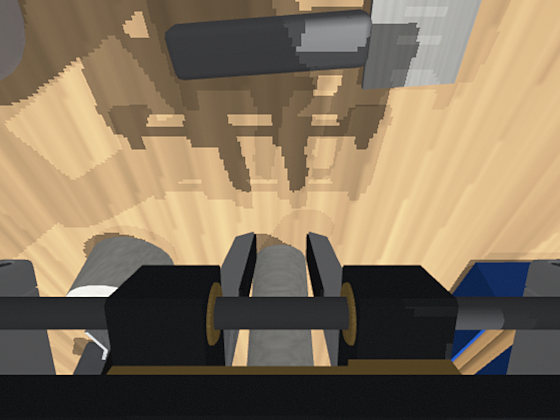

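The wrist view shows the roll's base (252–308 px) centred between the fingertips (about 248–315 px). The top view shows the leaned-back gripper behind the roll and clear of everything else. I'll descend to pushing height.

Emit:
step_arm --commands '[{"xyz": [0,0,-0.015],"twist": [0,0,0]},{"xyz": [0,0,-0.03],"twist": [0,0,0]},{"xyz": [0,0,-0.038],"twist": [0,0,0]},{"xyz": [0,0,-0.043],"twist": [0,0,0]},{"xyz": [0,0,-0.045],"twist": [0,0,0]},{"xyz": [0,0,-0.045],"twist": [0,0,0]},{"xyz": [0,0,-0.045],"twist": [0,0,0]},{"xyz": [0,0,-0.045],"twist": [0,0,0]}]'

```text
time: 3.92
tool_pos: [0.6467, 0.2676, 0.0139]
ee_rot: [-2.094, -0.001, 0.0]
wrist_force: [-0.3, 0.5, 1.3]
width: 0.0314
```

Emit:
step_arm --commands '[{"xyz": [0,-0.01,0],"twist": [0,0,0]},{"xyz": [0,-0.018,0],"twist": [0,0,0]},{"xyz": [0,-0.025,0],"twist": [0,0,0]},{"xyz": [0,-0.031,0],"twist": [0,0,0]},{"xyz": [0,-0.037,0],"twist": [0,0,0]},{"xyz": [0,-0.042,0],"twist": [0,0,0]},{"xyz": [0,-0.045,0],"twist": [0,0,0]},{"xyz": [0,-0.048,0],"twist": [0,0,0]},{"xyz": [0,-0.05,0],"twist": [0,0,0]},{"xyz": [0,-0.05,0],"twist": [0,0,0]}]'

```text
time: 4.75
tool_pos: [0.6463, 0.217, 0.0135]
ee_rot: [-2.094, -0.0, -0.0]
wrist_force: [-0.6, 0.4, 0.7]
width: 0.0311
```

Emit:
step_arm --commands '[{"xyz": [0,-0.002,0.002],"twist": [0,0,0]},{"xyz": [0,-0.004,0.002],"twist": [0,0,0]},{"xyz": [0,-0.006,0.002],"twist": [0,0,0]},{"xyz": [0,-0.008,0.002],"twist": [0,0,0]},{"xyz": [0,-0.01,0.002],"twist": [0,0,0]},{"xyz": [0,-0.012,0.002],"twist": [0,0,0]},{"xyz": [0,-0.014,0.002],"twist": [0,0,0]},{"xyz": [0,-0.016,0.002],"twist": [0,0,0]},{"xyz": [0,-0.018,0.002],"twist": [0,0,0]},{"xyz": [0,-0.02,0.002],"twist": [0,0,0]},{"xyz": [0,-0.022,0.002],"twist": [0,0,0]},{"xyz": [0,-0.024,0.002],"twist": [0,0,0]}]'

```text
time: 5.75
tool_pos: [0.6462, 0.1934, 0.0155]
ee_rot: [-2.094, -0.0, 0.0]
wrist_force: [-0.6, 2.0, -0.5]
width: 0.0309
```

```bash
cat > look.py <<'E'
import sys
from bench import robot
from h import *
k=sys.argv[1]
o=robot.get_obs();print(o['time'],o['tool_pos'].round(4),o['ee_rot'].round(3),o['wrist_force'].round(1))
seat=np.array([.619,-.247]);a=np.radians(-12.6);xr=np.array([np.cos(a),np.sin(a)]);yr=np.array([-np.sin(a),np.cos(a)])
g=np.array(eval(sys.argv[2]))
out=[]
for n in('scene','top'):
    z=dict(robot.camera_info(n));p,d=robot.snapshot(n);z['d']=d
    P=cloud(z).reshape(-1,3)
    Q=P[(P[:,2]>.152)&(P[:,2]<.17)&(np.hypot(P[:,0]-g[0],P[:,1]-g[1])<.045)]
    if len(Q)>10:
        c,r=cv2.minEnclosingCircle(Q[:,:2].astype(np.float32));c=np.array(c);print(n,'top',c.round(4),'r',round(r,4),'reader x,y',((c-seat)@xr).round(4),((c-seat)@yr).round(4))
    u=proj(z,[g[0],g[1],.08]);u0=int(np.clip(u[0]-75,0,410));v0=int(np.clip(u[1]-75,0,270))
    out.append(cv2.resize(p[v0:v0+150,u0:u0+150,::-1],(390,390),interpolation=cv2.INTER_CUBIC))
cv2.imwrite(f'pics/l{k}.png',np.hstack(out))
E
python3 look.py 1 .647,.165
```

```text
5.75 [0.6462 0.1934 0.0155] [-2.094 -0.     0.   ] [-0.6  2.  -0.5]
scene top [0.6472 0.1655] r 0.0256 reader x,y -0.0624 0.4087
top top [0.6448 0.1638] r 0.0254 reader x,y -0.0644 0.4065
```

View pics/l1.png

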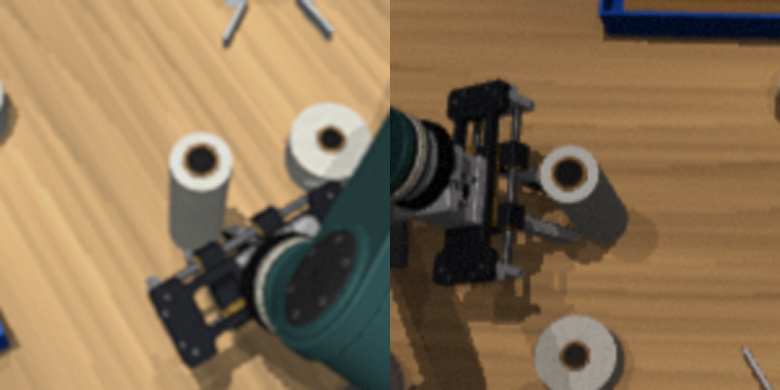

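Contact is made: the roll slid about 10 mm, stands upright and pushes with about 2 N. Continuing.

Emit:
step_arm --commands '[{"xyz": [0,-0.003,0],"twist": [0,0,0]},{"xyz": [0,-0.007,0],"twist": [0,0,0]},{"xyz": [0,-0.011,0],"twist": [0,0,0]},{"xyz": [0,-0.015,0],"twist": [0,0,0]},{"xyz": [0,-0.019,0],"twist": [0,0,0]},{"xyz": [0,-0.023,0],"twist": [0,0,0]},{"xyz": [0,-0.027,0],"twist": [0,0,0]},{"xyz": [0,-0.031,0],"twist": [0,0,0]},{"xyz": [0,-0.035,0],"twist": [0,0,0]},{"xyz": [0,-0.039,0],"twist": [0,0,0]},{"xyz": [0,-0.043,0],"twist": [0,0,0]},{"xyz": [0,-0.047,0],"twist": [0,0,0]}]'

```text
time: 6.85
tool_pos: [0.6463, 0.1459, 0.0155]
ee_rot: [-2.094, -0.0, -0.0]
wrist_force: [-0.3, 1.5, 0.0]
width: 0.0314
```

Emit:
step_arm --commands '[{"xyz": [0,-0.004,0],"twist": [0,0,0]},{"xyz": [0,-0.008,0],"twist": [0,0,0]},{"xyz": [0,-0.012,0],"twist": [0,0,0]},{"xyz": [0,-0.016,0],"twist": [0,0,0]},{"xyz": [0,-0.02,0],"twist": [0,0,0]},{"xyz": [0,-0.024,0],"twist": [0,0,0]},{"xyz": [0,-0.028,0],"twist": [0,0,0]},{"xyz": [0,-0.032,0],"twist": [0,0,0]},{"xyz": [0,-0.036,0],"twist": [0,0,0]},{"xyz": [0,-0.04,0],"twist": [0,0,0]},{"xyz": [0,-0.044,0],"twist": [0,0,0]},{"xyz": [0,-0.048,0],"twist": [0,0,0]}]'

```text
time: 7.85
tool_pos: [0.6463, 0.098, 0.0155]
ee_rot: [-2.094, -0.0, -0.0]
wrist_force: [-0.0, 2.0, -0.3]
width: 0.0313
```

```bash
python3 look.py 2 .647,.07
```

```text
7.85 [0.6463 0.098  0.0155] [-2.094 -0.    -0.   ] [-0.   2.  -0.3]
scene top [0.6477 0.0703] r 0.0251 reader x,y -0.0412 0.3159
top top [0.6447 0.0676] r 0.0255 reader x,y -0.0436 0.3126
```

View pics/l2.png

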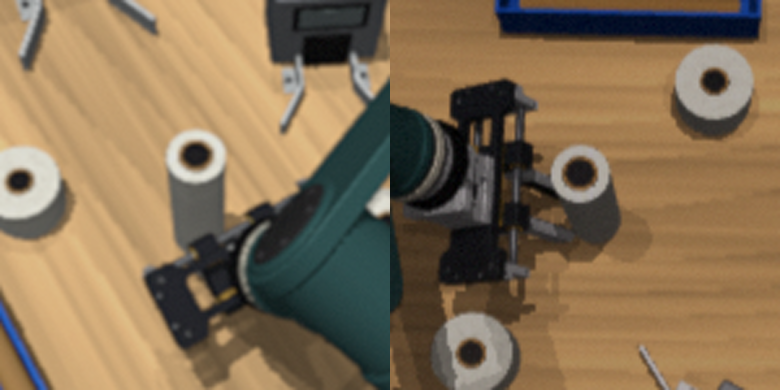

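Emit:
step_arm --commands '[{"xyz": [0,-0.004,0],"twist": [0,0,0]},{"xyz": [0,-0.009,0],"twist": [0,0,0]},{"xyz": [0,-0.014,0],"twist": [0,0,0]},{"xyz": [0,-0.019,0],"twist": [0,0,0]},{"xyz": [0,-0.024,0],"twist": [0,0,0]},{"xyz": [0,-0.029,0],"twist": [0,0,0]},{"xyz": [0,-0.034,0],"twist": [0,0,0]},{"xyz": [0,-0.039,0],"twist": [0,0,0]},{"xyz": [0,-0.044,0],"twist": [0,0,0]},{"xyz": [0,-0.049,0],"twist": [0,0,0]},{"xyz": [0,-0.054,0],"twist": [0,0,0]},{"xyz": [0,-0.059,0],"twist": [0,0,0]}]'

```text
time: 8.95
tool_pos: [0.6463, 0.0389, 0.0155]
ee_rot: [-2.094, -0.0, -0.0]
wrist_force: [-0.3, 1.3, -0.2]
width: 0.0318
```

Emit:
step_arm --commands '[{"xyz": [0,-0.005,0],"twist": [0,0,0]},{"xyz": [0,-0.01,0],"twist": [0,0,0]},{"xyz": [0,-0.015,0],"twist": [0,0,0]},{"xyz": [0,-0.02,0],"twist": [0,0,0]},{"xyz": [0,-0.025,0],"twist": [0,0,0]},{"xyz": [0,-0.03,0],"twist": [0,0,0]},{"xyz": [0,-0.035,0],"twist": [0,0,0]},{"xyz": [0,-0.04,0],"twist": [0,0,0]},{"xyz": [0,-0.045,0],"twist": [0,0,0]},{"xyz": [0,-0.05,0],"twist": [0,0,0]},{"xyz": [0,-0.055,0],"twist": [0,0,0]},{"xyz": [0,-0.06,0],"twist": [0,0,0]}]'

```text
time: 9.95
tool_pos: [0.6463, -0.0211, 0.0155]
ee_rot: [-2.094, -0.0, -0.0]
wrist_force: [0.6, 2.1, 0.5]
width: 0.0312
```

Emit:
step_arm --commands '[{"xyz": [0,-0.005,0],"twist": [0,0,0]},{"xyz": [0,-0.01,0],"twist": [0,0,0]},{"xyz": [0,-0.015,0],"twist": [0,0,0]},{"xyz": [0,-0.02,0],"twist": [0,0,0]},{"xyz": [0,-0.024,0],"twist": [0,0,0]},{"xyz": [0,-0.028,0],"twist": [0,0,0]},{"xyz": [0,-0.03,0],"twist": [0,0,0]}]'

```text
time: 10.53
tool_pos: [0.6462, -0.0513, 0.0155]
ee_rot: [-2.095, -0.0, -0.0]
wrist_force: [0.1, 3.0, -0.0]
width: 0.0315
```

```bash
python3 look.py 3 .647,-.08
```

```text
10.5333 [ 0.6462 -0.0513  0.0155] [-2.095 -0.    -0.   ] [ 0.1  3.  -0. ]
scene top [ 0.6478 -0.0783] r 0.0257 reader x,y -0.0087 0.1709
top top [ 0.6449 -0.0808] r 0.0251 reader x,y -0.011 0.1679
```

View pics/l3.png

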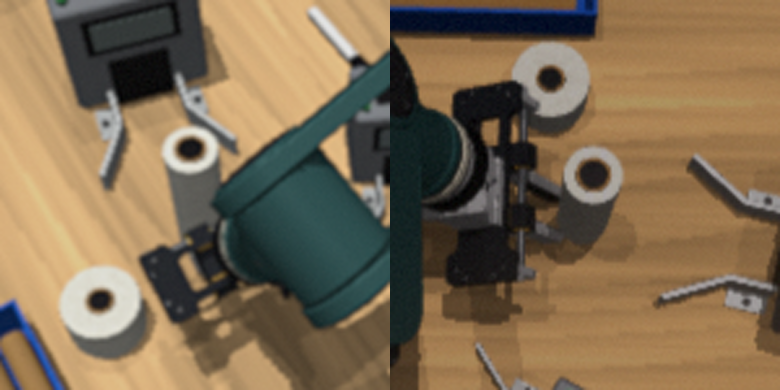

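Emit:
step_arm --commands '[{"xyz": [0.0003,-0.005,0],"twist": [0,0,-0.7]},{"xyz": [0.0006,-0.01,0],"twist": [0,0,-1.4]},{"xyz": [0.0008,-0.015,0],"twist": [0,0,-2.1]},{"xyz": [0.0009,-0.02,0],"twist": [0,0,-2.8]},{"xyz": [0.001,-0.025,0],"twist": [0,0,-3.5]},{"xyz": [0.001,-0.03,0],"twist": [0,0,-4.2]},{"xyz": [0.0009,-0.035,0],"twist": [0,0,-4.9]},{"xyz": [0.0008,-0.04,0],"twist": [0,0,-5.6]},{"xyz": [0.0007,-0.045,0],"twist": [0,0,-6.3]},{"xyz": [0.0004,-0.05,0],"twist": [0,0,-7.0]},{"xyz": [0.0001,-0.055,0],"twist": [0,0,-7.7]},{"xyz": [-0.0002,-0.06,0],"twist": [0,0,-8.4]}]'

```text
time: 11.63
tool_pos: [0.646, -0.1111, 0.0155]
ee_rot: [-2.094, -0.0, -0.148]
wrist_force: [-1.0, 2.9, 0.6]
width: 0.0316
```

Emit:
step_arm --commands '[{"xyz": [-0.0004,-0.005,0],"twist": [0,0,-0.7]},{"xyz": [-0.0009,-0.01,0],"twist": [0,0,-1.4]},{"xyz": [-0.0015,-0.015,0],"twist": [0,0,-2.1]},{"xyz": [-0.0021,-0.02,0],"twist": [0,0,-2.8]},{"xyz": [-0.0027,-0.025,0],"twist": [0,0,-3.5]},{"xyz": [-0.0034,-0.029,0],"twist": [0,0,-4.2]},{"xyz": [-0.0034,-0.029,0],"twist": [0,0,-4.2]}]'

```text
time: 12.22
tool_pos: [0.6425, -0.1409, 0.0156]
ee_rot: [-2.095, -0.0, -0.222]
wrist_force: [-0.4, 1.6, -0.6]
width: 0.0312
```

```bash
python3 look.py 4 .637,-.168
```

```text
12.2167 [ 0.6425 -0.1409  0.0156] [-2.095 -0.    -0.222] [-0.4  1.6 -0.6]
scene top [ 0.6391 -0.1739] r 0.0231 reader x,y 0.0037 0.0757
top top [ 0.6348 -0.1687] r 0.0252 reader x,y -0.0016 0.0799
```

View pics/l4.png

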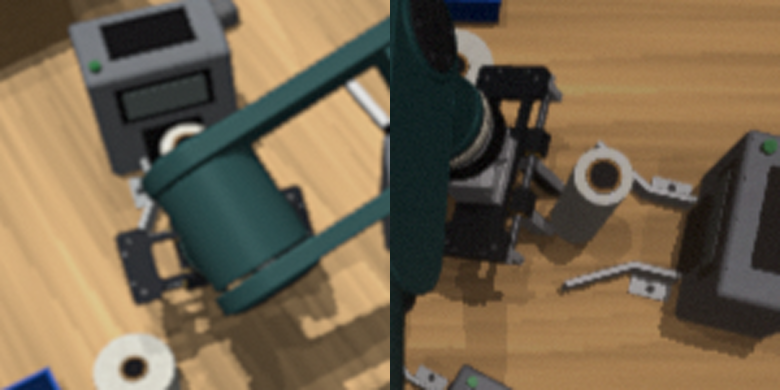

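The roll is on the dock axis (x≈0, y≈80 mm from the top camera). The scene view is partly hidden by the arm here, so its figure is less reliable. Now straight in.

Emit:
step_arm --commands '[{"xyz": [-0.0007,-0.003,0],"twist": [0,0,0]},{"xyz": [-0.0015,-0.0068,0],"twist": [0,0,0]},{"xyz": [-0.0024,-0.0107,0],"twist": [0,0,0]},{"xyz": [-0.0033,-0.0146,0],"twist": [0,0,0]},{"xyz": [-0.0041,-0.0185,0],"twist": [0,0,0]},{"xyz": [-0.005,-0.0224,0],"twist": [0,0,0]},{"xyz": [-0.0059,-0.0264,0],"twist": [0,0,0]},{"xyz": [-0.0068,-0.0303,0],"twist": [0,0,0]},{"xyz": [-0.0076,-0.0342,0],"twist": [0,0,0]},{"xyz": [-0.0085,-0.0381,0],"twist": [0,0,0]},{"xyz": [-0.0092,-0.041,0],"twist": [0,0,0]},{"xyz": [-0.0098,-0.044,0],"twist": [0,0,0]}]'

```text
time: 13.32
tool_pos: [0.6328, -0.184, 0.0155]
ee_rot: [-2.094, -0.0, -0.22]
wrist_force: [0.9, 3.1, 0.2]
width: 0.0312
```

Emit:
step_arm --commands '[{"xyz": [-0.0007,-0.003,0],"twist": [0,0,0]},{"xyz": [-0.0013,-0.006,0],"twist": [0,0,0]},{"xyz": [-0.002,-0.009,0],"twist": [0,0,0]},{"xyz": [-0.0027,-0.012,0],"twist": [0,0,0]},{"xyz": [-0.0033,-0.015,0],"twist": [0,0,0]},{"xyz": [-0.0036,-0.016,0],"twist": [0,0,0]}]'

```text
time: 13.82
tool_pos: [0.6291, -0.2002, 0.0155]
ee_rot: [-2.095, -0.0, -0.22]
wrist_force: [1.1, 2.2, 0.7]
width: 0.0312
```

```bash
python3 look.py 5 .623,-.228
```

```text
13.8167 [ 0.6291 -0.2002  0.0155] [-2.095 -0.    -0.22 ] [1.1 2.2 0.7]
top top [ 0.6213 -0.2277] r 0.0256 reader x,y -0.0019 0.0194
```

View pics/l5.png

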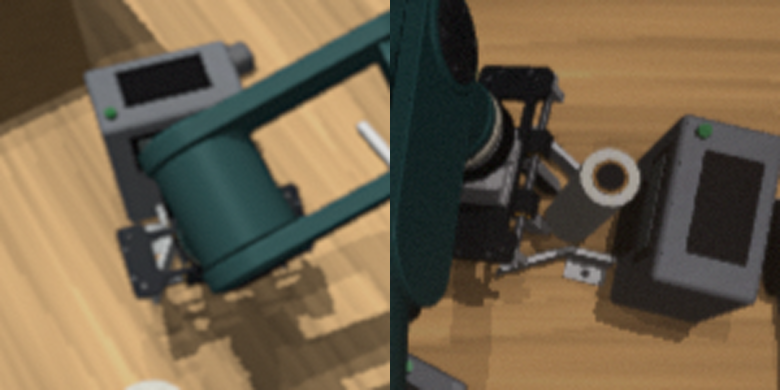

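About 20 mm to go, measured with the same camera for both the roll and the reader. Slowing down.

Emit:
step_arm --commands '[{"xyz": [-0.0004,-0.002,0],"twist": [0,0,0]},{"xyz": [-0.0009,-0.004,0],"twist": [0,0,0]},{"xyz": [-0.0013,-0.006,0],"twist": [0,0,0]},{"xyz": [-0.0018,-0.008,0],"twist": [0,0,0]},{"xyz": [-0.0022,-0.01,0],"twist": [0,0,0]},{"xyz": [-0.0027,-0.012,0],"twist": [0,0,0]},{"xyz": [-0.0031,-0.014,0],"twist": [0,0,0]},{"xyz": [-0.0033,-0.015,0],"twist": [0,0,0]},{"xyz": [-0.0033,-0.015,0],"twist": [0,0,0]}]'

```text
time: 14.67
tool_pos: [0.6258, -0.2151, 0.0155]
ee_rot: [-2.095, -0.0, -0.22]
wrist_force: [1.3, 2.1, 0.1]
width: 0.0315
```

Emit:
step_arm --commands '[{"xyz": [-0.0002,-0.001,0],"twist": [0,0,0]},{"xyz": [-0.0004,-0.002,0],"twist": [0,0,0]}]'

```text
time: 14.83
tool_pos: [0.6256, -0.2166, 0.0155]
ee_rot: [-2.094, -0.0, -0.22]
wrist_force: [1.3, 2.9, 0.5]
width: 0.0315
```

```bash
python3 look.py 6 .618,-.245
```

```text
14.8333 [ 0.6256 -0.2166  0.0155] [-2.094 -0.    -0.22 ] [1.3 2.9 0.5]
top top [ 0.6159 -0.2557] r 0.0359 reader x,y -0.0011 -0.0092
```

The circle fit now includes the reader's top (r = 36 mm), so I'm ignoring it. From TCP travel about 3 mm remains, so I'll take 1 mm steps and watch the force.

Emit:
step_arm --commands '[{"xyz": [-0.0002,-0.001,0],"twist": [0,0,0]},{"xyz": [-0.0002,-0.001,0],"twist": [0,0,0]}]'

```text
time: 15.1
tool_pos: [0.6254, -0.2178, 0.0155]
ee_rot: [-2.094, -0.0, -0.22]
wrist_force: [1.0, 1.7, 0.2]
width: 0.0312
```

Emit:
step_arm --commands '[{"xyz": [-0.0002,-0.001,0],"twist": [0,0,0]},{"xyz": [-0.0002,-0.001,0],"twist": [0,0,0]}]'

```text
time: 15.27
tool_pos: [0.6252, -0.2188, 0.0155]
ee_rot: [-2.095, -0.0, -0.22]
wrist_force: [1.1, 2.1, -0.1]
width: 0.0316
```

```bash
sed -i 's/hypot(P\[:,0\]-g\[0\],P\[:,1\]-g\[1\])<.045)/hypot(P[:,0]-g[0],P[:,1]-g[1])<.045)\&(((P[:,:2]-seat)@yr)>-.0295)/' look.py; python3 look.py 7 .618,-.245
```

```text
15.2667 [ 0.6252 -0.2188  0.0155] [-2.095 -0.    -0.22 ] [ 1.1  2.1 -0.1]
top top [ 0.6177 -0.2469] r 0.0254 reader x,y -0.0013 -0.0002
```

View pics/l7.png

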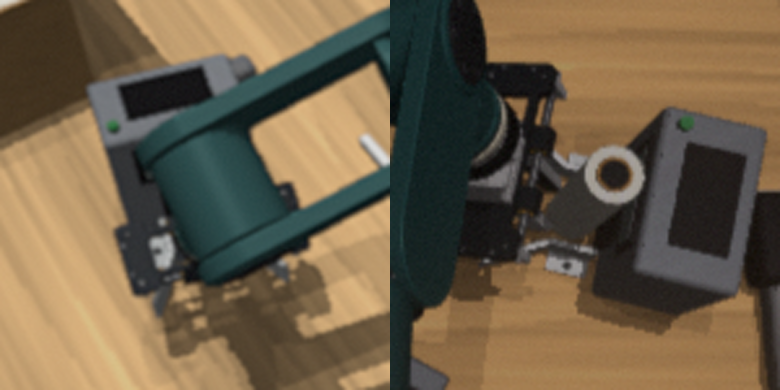

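Emit:
step_arm --commands '[{"xyz": [-0.0002,-0.001,0],"twist": [0,0,0]},{"xyz": [-0.0002,-0.001,0],"twist": [0,0,0]}]'

```text
time: 15.53
tool_pos: [0.625, -0.2198, 0.0155]
ee_rot: [-2.094, -0.0, -0.22]
wrist_force: [0.7, 3.0, 0.5]
width: 0.0313
```

Emit:
step_arm --commands '[{"xyz": [-0.0002,-0.001,0],"twist": [0,0,0]},{"xyz": [-0.0002,-0.001,0],"twist": [0,0,0]}]'

```text
time: 15.7
tool_pos: [0.6249, -0.2205, 0.0155]
ee_rot: [-2.094, -0.0, -0.22]
wrist_force: [0.5, 2.9, 0.4]
width: 0.0312
```

Emit:
step_arm --commands '[{"xyz": [-0.0002,-0.001,0],"twist": [0,0,0]},{"xyz": [-0.0002,-0.001,0],"twist": [0,0,0]}]'

```text
time: 15.87
tool_pos: [0.6249, -0.2208, 0.0154]
ee_rot: [-2.093, -0.001, -0.22]
wrist_force: [0.5, 5.1, 0.2]
width: 0.0319
```

```bash
python3 look.py 8 .618,-.245
```

```text
15.8667 [ 0.6249 -0.2208  0.0154] [-2.093e+00 -1.000e-03 -2.200e-01] [0.5 5.1 0.2]
top top [ 0.6173 -0.2483] r 0.0254 reader x,y -0.0013 -0.0016
```

The force rose to 5 N and the TCP stalled, so the roll is on the pad. I'll back straight out.

Emit:
step_arm --commands '[{"xyz": [0.0004,0.002,0],"twist": [0,0,0]},{"xyz": [0.001,0.004,0],"twist": [0,0,0]},{"xyz": [0.0015,0.007,0],"twist": [0,0,0]},{"xyz": [0.002,0.01,0],"twist": [0,0,0]},{"xyz": [0.003,0.015,0],"twist": [0,0,0]},{"xyz": [0.0045,0.02,0],"twist": [0,0,0]},{"xyz": [0.006,0.028,0],"twist": [0,0,0]},{"xyz": [0.008,0.038,0],"twist": [0,0,0]},{"xyz": [0.011,0.05,0.005],"twist": [0,0,0]},{"xyz": [0.015,0.07,0.02],"twist": [0,0,0]},{"xyz": [0.018,0.085,0.05],"twist": [0,0,0]},{"xyz": [0.018,0.1,0.08],"twist": [0,0,0]}]'

```text
time: 16.97
tool_pos: [0.6422, -0.1195, 0.095]
ee_rot: [-2.095, 0.003, -0.219]
wrist_force: [0.8, -0.5, -0.6]
width: 0.0312
```

Emit:
step_arm --commands '[{"xyz": [-0.02,0.02,0.03],"twist": [0,0,0]},{"xyz": [-0.04,0.04,0.06],"twist": [0,0,0]},{"xyz": [-0.06,0.06,0.09],"twist": [0,0,0]},{"xyz": [-0.08,0.08,0.12],"twist": [0,0,0]},{"xyz": [-0.1,0.1,0.15],"twist": [0,0,0]},{"xyz": [-0.12,0.13,0.16],"twist": [0,0,0]},{"xyz": [-0.14,0.16,0.16],"twist": [0,0,0]},{"xyz": [-0.16,0.19,0.16],"twist": [0,0,0]},{"xyz": [-0.18,0.22,0.16],"twist": [0,0,0]},{"xyz": [-0.2,0.25,0.16],"twist": [0,0,0]},{"xyz": [-0.2,0.25,0.16],"twist": [0,0,0]},{"xyz": [-0.2,0.25,0.16],"twist": [0,0,0]}]'

```text
time: 17.97
tool_pos: [0.442, 0.1304, 0.2562]
ee_rot: [-2.094, -0.001, -0.215]
wrist_force: [-0.4, -1.0, -0.0]
width: 0.0313
```

```bash
python3 look.py 9 .618,-.245; python3 - <<'E'
from bench import robot
import cv2
p,d=robot.snapshot('top');cv2.imwrite('pics/top9.png',p[:,:,::-1])
E
```

```text
17.9667 [0.442  0.1304 0.2562] [-2.094e+00 -1.000e-03 -2.150e-01] [-0.4 -1.  -0. ]
scene top [ 0.6192 -0.2465] r 0.0259 reader x,y 0.0001 0.0005
top top [ 0.6173 -0.2483] r 0.0251 reader x,y -0.0013 -0.0017
```

View pics/l9.png

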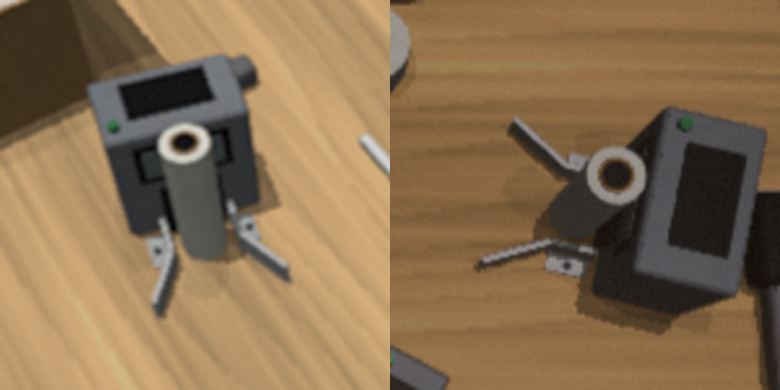

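View pics/top9.png

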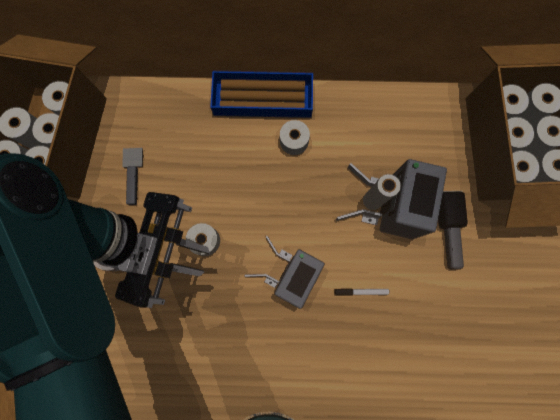

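The roll stands upright between the rails and against the pad in both views: both cameras put it within 2 mm of the seat. The other loose things are where they were, except that the arm now hides the tape roll. I'll hand the job in.

```bash
python3 -c "
from bench import robot
print(robot.close_job())"
```

```text
the job is handed in; nothing more can be done
None
```

I pushed the tall roll across the bench and into the larger reader (measured 150 × 90 × 152 mm). I pushed about 12 mm above the bench with the gripper leaned back 30°, and turned 12.6° onto the dock axis. I stopped when the wrist force reached about 5 N and the tool stalled against the pad, then backed the hand out and handed the job in at about 18 s.

**Roll position:** after the hand was away, the scene camera put the roll at x = 0.1, y = 0.5 mm in the reader's frame. The top camera put it at −1.3, −1.7 mm. The two disagree by about 2 mm, which is the calibration error, and both are well inside the limits. The roll looked upright in both views, but I judged that by eye and did not measure the angle.

**Other things on the bench:** in the last top picture the rolls, marker, scraper and scanner were where they started. The arm hid the tape roll in that picture, so I did not recheck it; the tool did not go near it.

**Failed checks:** during the push the arm partly or wholly hid the roll from the scene camera, so those readings were poor. One top-camera fit near the end also picked up the reader's top, and I discarded it.

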